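# Test the folding lid stay of a wheel-builder's tool case

### The arm

A 6-joint arm with a two-finger parallel gripper is mounted at the origin on the work surface. World frame = base frame: x ahead of the robot, y to its left, z up, the work surface at z = 0. Lengths are in m, angles in rad, forces in N, time in s.
With the tool pointing down it reaches from about 0.3 to 0.75 m from the base axis. Payload 8.5 kg.
Tool frame: the origin (TCP) lies at the very end of the fingers, on their centre line; the grasp point (between the pads) lies 19 mm behind it; z points along the fingers, y is the line along which they close (so a half turn about z gives the same grasp; the last joint's range is limited). The gripper opens to 88 mm and grips with 3 to 60 N. Pads are 18 mm wide; open, the fingers measure 123 mm over their backs; the gripper's body (75 mm by 187 mm) begins 45 mm behind the grasp point.
Start: joints at [0.963, 0.381, 1.297, -0, 1.464, -0.215], TCP at [0.211, 0.508, 0.239] pointing down, gripper open.
Joint ranges: [-3.11, 3.11], [-0.89, 2.33], [0.22, 2.48], [-1.42, 4.56], [0.17, 2.85], [-2.88, 2.88]. Speed limits (rad/s): [2.39, 2.39, 3.14, 3.14, 3.14, 3.14].

### API

Orientations are given as [roll, pitch, yaw] about the fixed x, y, z axes, in that order (R = Rz(yaw) Ry(pitch) Rx(roll)).
In Python, from cell import status, vision, ctrl, recognise gives the robot as it stands.
- The arm moves only by the tool move_arm, never from a script. Its argument "increments" is a list of rows, each an object with "delta_pos": the shift along the tool's x, y, z normalised to -1 to 1, where 1 is 0.1 m, a list of three; "turn": the turn, a rotation vector about the tool's x, y, z normalised to -1 to 1, where 1 is pi/4 rad, a list of three. A call has 1 to 5 rows; each row is the pose to reach, as a shift and turn from the pose commanded when the call began, along the tool's axes at that moment; what a row does not reach only later rows make up. A row lasts 1/12 s, in which the tool goes at most 41.7 mm and 7.16 degrees, less where a joint would pass 70% of its speed; a pose out of reach is approached as far as the arm can. A call with a number of a shift or a turn outside -1 to 1 is refused whole. A call with a gripper value outside its range is refused whole. "grip" is the opening, from -1 (shut) to 1 (fully open), so that 0 is half open, set as the call begins (left out, the last holds). The fingers move at their own pace and stop on an object; the grip force is fixed at half the most. Time passes only in rows, so rows that repeat a pose let the fingers close. It gives the time, the measured TCP pose, the force, the opening and the grip force at its end, in the units of the state.
- status.sense(): the state, without advancing time (a new reading comes with each control period).
- vision.read_camera(name): name is "scene" or "top" or "wrist"; returns (picture, depth): 420x560x3 uint8, blue, green, red; 420x560 float32, m along the optical axis (not along the pixel's ray), 0 where there is no reading.
- vision.get_calibration(name): a dict with "mtx" (3x3 intrinsics, pixels), "view" (4x4, takes a point from world to camera coordinates); the wrist camera has in their place "tool_from_camera" (4x4, takes a point from camera to tool coordinates, whose origin is the TCP and whose axes are the flange's). Camera axes: x right, y down, z forward; pixel columns grow to the right and rows downward; lengths in m; the calibration is good to about 2 mm. A picture is of the moment at which its call begins: read the wrist's pose just before it. get_calibration takes no time and is no camera call.
- ctrl.finish_job(): hands the job in; it is judged then, once.
Trained networks look in the newest picture that a camera, given by its name, has taken for a name from the list of things; names that differ only in an ending like _2 or _b are one class to them, and where a whole thing is asked for, a point or a joint stands for the part that bears it (a point fixed in the world has none). Each returns a list of dicts, best first, with "p" (0 to 1); they miss things now and then, are a little off and sometimes report something else, mostly with a low value. They report only what shows in the picture. A call takes as long as a camera call.
- recognise(camera, query): "centre" ([column, row] in pixels, amid what is visible of it).
The state is a dict: "time": time; "joint_positions": joint angles; "qd": joint speeds; "effort": joint torques, N m; "tcp_pos": TCP position; "eef_rot": TCP orientation; "ft_force": force on the tool from outside, world axes, zero at the start; "torque": the same for the moment, N m; "opening": opening from 0.0 (shut) to 1.0 (fully open); "finger_force": force on a finger pad.
Only numpy, scipy, OpenCV 4.12 (cv2) and the standard library are available. Lean on these libraries where they do the work, as an engineer would, in place of code of your own. Each camera call takes 0.05 s, during which the arm holds its last target. There are 200 camera calls.

### The job

A new folding stay has been fitted to the side of the larger tool case and needs a test. Raise the lid by its front bar handle until the stay locks straight, and let go so that the lid stands open on its stay alone for a moment. Then press the stay's knee down to break it, and let the lid come down gently until it is fully shut.

Things in the scene. Friction and masses are not known exactly. Their poses are not given: they have to be found in the camera images.
- lid_handle (a point): Centre of the lid's bar handle on the larger grey case (210 deep, 240 wide, 124 high; the smaller case is not used): level round bar, 12 mm thick, 88 mm clear between posts, 42 mm ahead of the lid's edge, 117 mm above the bench when shut. Lid's axes: y along the bar, x from bar to hinge, z up when shut. The hinge line is parallel to the bar, 252 mm behind, 7 mm below it.
- knee_pin (a point): Middle of the stay's knee pin at the case's right (-y) side: level steel pin, 20 mm thick, 55 mm long, parallel to the hinge; the point, on its axis, is 51 mm out from the lid's side. About 160 mm above the bench when locked, 25 mm when shut. Pressed down it swings about the stay's lower end, 91 mm away at height 90 mm: the first 50 mm down take it 20 to 30 mm back towards the hinge.
- case_lid (a joint): Lid angle, rad: 0 shut, about 1.05 raised fully, with the stay straight or locked. The lid weighs about 0.6 kg; its hinge is damped, so that unlocked it sinks shut by itself in a few seconds.
- stay_knee (a joint): Angle of the stay's knee, rad: 0 folded (lid shut), 2.35 straight, 2.55 locked on its stop just past straight. A spring drives it to the lock: once the lid is raised past about 1.0, the knee snaps over by itself. To break it press the pin 50 to 60 mm down, with a few N; pressed less, it springs back. Two flat steel links, 91 mm each.

How it is judged:
By the outcome, as a careful person would: the job done as asked, in the order asked, and still so for the second after the job is handed in, with the robot touching nothing.
It also fails if it takes over 51 s, if anything falls off the work surface, if the arm or the gripper's body presses on something with over 40 N, if the wrist force passes 120 N, or if a joint passes its speed limit or range.

## Working session

There is one attempt and no reset: what is moved stays moved. The work goes in short steps, Python scripts to look and compute and a tool call to move; the robot and the scene stay as the last step left them, time stands still between calls to the robot, and variables do not carry over. Pictures are saved under pics/ and viewed, at most 10 in all, crops included, and the job is handed in when it is done.

Besides the shell and the picture viewer there is one more tool, called after "Call:" by a JSON object that holds its "op" and its "data", one argument or row to a line. move_arm: Moves the arm, as the interface text tells. Scaled input: -1 to 1 covers 0.1 m each way for a shift and pi/4 rad each way for a turn. Its arguments: {"type":"object","properties":{"increments":{"type":"array","items":{"type":"object","properties":{"delta_pos":{"type":"array","items":{"type":"number"}},"turn":{"type":"array","items":{"type":"number"}}}}},"grip":{"type":"number"}},"required":["increments"]}

```bash
mkdir -p pics; ls
cat > h.py <<'E'
import numpy as np,cv2
from cell import status,vision,ctrl,recognise
from scipy.spatial.transform import Rotation as Ro
def world(cam,pic_depth,u,v):
    c=vision.get_calibration(cam);K=np.array(c['mtx']);d=pic_depth
    z=d[int(round(v)),int(round(u))]
    p=np.array([(u-K[0,2])/K[0,0]*z,(v-K[1,2])/K[1,1]*z,z,1])
    return (np.linalg.inv(np.array(c['view']))@p)[:3]
def cloud(cam,d):
    c=vision.get_calibration(cam);K=np.array(c['mtx'])
    v,u=np.mgrid[:420,:560]
    P=np.stack([(u-K[0,2])/K[0,0]*d,(v-K[1,2])/K[1,1]*d,d,np.ones_like(d)],-1)
    return (P@np.linalg.inv(np.array(c['view'])).T)[...,:3]
def proj(cam,p):
    c=vision.get_calibration(cam);q=np.array(c['view'])@np.append(p,1);q=np.array(c['mtx'])@q[:3];return q[:2]/q[2]
E
python3 - <<'E'
from h import *
s=status.sense();print(s)
for cam in('scene','top'):
    im,d=vision.read_camera(cam);cv2.imwrite(f'pics/{cam}0.png',im);np.save(f'{cam}.npy',d)
    for q in('lid_handle','knee_pin','case_lid'):
        for r in recognise(cam,q)[:3]:print(cam,q,r,world(cam,d,*r['centre']).round(3))
E
```

```text
pics
{'time': 0.0, 'joint_positions': array([ 9.62713554e-01,  3.81185697e-01,  1.29825772e+00, -4.24886833e-06,
        1.46362136e+00, -2.15291601e-01]), 'qd': array([-0.00035175,  0.00201284, -0.0001098 , -0.00111118,  0.00020119,
        0.00027581]), 'effort': array([-2.13816238e-04, -4.37930489e+01, -2.24554485e+01,  7.13217887e-02,
        3.51817044e-02, -6.97148766e-05]), 'tcp_pos': array([0.210353  , 0.50787264, 0.23814434]), 'eef_rot': array([-3.14015361e+00, -3.10366386e-04,  2.74880172e+00]), 'ft_force': array([-0.51164562, -1.18533647,  0.75359731]), 'torque': array([-0.04570288, -0.00884801,  0.03048808]), 'finger_force': 0.0, 'opening': 0.9995419717067676}
scene lid_handle {'centre': [347.2, 288.6], 'p': 0.77} [0.615 0.167 0.129]
scene case_lid {'centre': [342.5, 290.6], 'p': 0.83} [0.622 0.166 0.126]
top lid_handle {'centre': [175.8, 202.5], 'p': 0.8} [0.608 0.144 0.123]
top knee_pin {'centre': [241.8, 202.7], 'p': 0.67} [ 0.619 -0.003  0.034]
top case_lid {'centre': [176.8, 206.5], 'p': 0.96} [0.597 0.14  0.132]
```

View pics/top0.png

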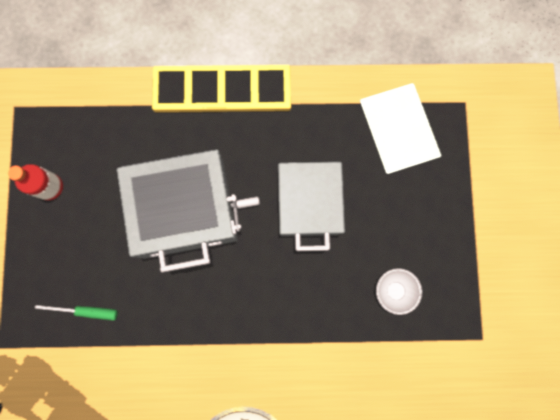

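View pics/scene0.png

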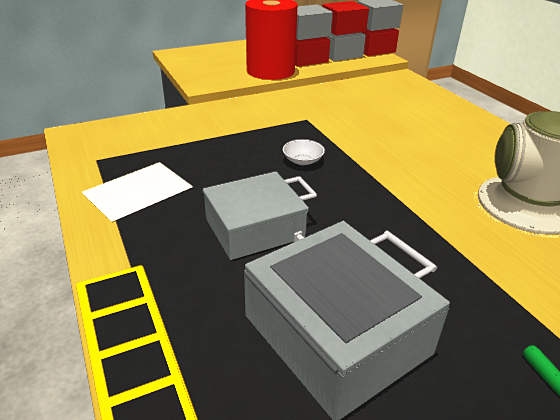

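The top view shows the larger case at about (176,203), its bar from (163,269) to (208,261), and the knee pin at about (247,202). The scene view agrees.

Run:
```python
from h import *
d=np.load('top.npy');P=cloud('top',d)
m=np.zeros((420,560),bool);m[140:285,105:265]=1
m&=(P[...,2]>.1)&(P[...,2]<.15)
v,u=np.nonzero(m);Q=P[m]
r=cv2.minAreaRect(Q[:,:2].astype(np.float32)*1000);print(r)
# restrict: bar pixels
im=cv2.imread('pics/top0.png');print(np.array([proj('top',[.5,.15,.117]),proj('top',[.6,.0,.03])]))
yaws=-np.arctan2(9,45)
b=m.copy();b[:242]=0
n,l,st,c=cv2.connectedComponentsWithStats(b.astype(np.uint8));print(st)
# knee
k=np.zeros_like(m);k[190:215,240:262]=1;k&=(P[...,2]>.012)&(P[...,2]<.06)
q=P[k];print('pin',len(q),q.min(0),q.max(0),q.mean(0),cv2.minAreaRect(q[:,:2].astype(np.float32)*1000))
for a in np.radians(np.arange(0,20,1)):
    pass
# lid frame via rect angle
for th in np.radians([6,7,8,9,10,11,12]):
    for sg in(1,):
        x=np.array([np.cos(th),sg*np.sin(th)]);y=np.array([-x[1],x[0]])
        A=Q[:,:2]@x;B=Q[:,:2]@y
        h,e=np.histogram(A,bins=np.arange(A.min(),A.max()+.003,.003));print(np.degrees(th),A.min().round(3),B.min().round(3),B.max().round(3),h[:22])
```

```text
((590.2501831054688, 135.5229034423828), (263.22845458984375, 260.072509765625), 10.057632446289062)
[[173.1259139  249.21856525]
 [240.70350857 210.40429194]]
[[     0      0    560    420 234171]
 [   128    242     81     30   1029]]
pin 144 [ 0.60908846 -0.04367564  0.02350191] [0.63437932 0.00204573 0.03748188] [ 0.6211934  -0.01998977  0.03162033] ((622.2491455078125, -19.44438362121582), (20.203325271606445, 46.97269821166992), 10.583213806152344)
6.000000000000001 0.466 -0.056 0.211 [ 23  49  66  62  48  22  13   9  11  15  10  11  13  12  31  56  82 100
 126 147 141 139]
7.0 0.469 -0.067 0.199 [ 32  57  69  63  36  16  14   9  12  13  11   9  16  12  18  58  96 124
 141 141 137 141]
8.0 0.47 -0.078 0.186 [ 47  62  66  62  27  12  14  10  11  13  11  11  12  14   9  63 112 156
 131 143 137 140]
9.0 0.472 -0.088 0.174 [ 60  64  64  63  16  12  12  13   9  12  12  12  13  12   8  54 162 144
 136 139 139 140]
10.0 0.473 -0.099 0.161 [ 64  71  61  62  11  10  13  13  11  11  11  13  12  12   9  36 198 137
 140 138 144 133]
11.0 0.473 -0.11 0.152 [ 48  70  63  61  24  10  13  13  11  11   9  15  13  11   8  46 149 146
 139 137 147 132]
12.000000000000002 0.473 -0.12 0.142 [ 32  67  65  62  37  10  12  14  12  10   9  15  12  11  10  54 105 143
 144 141 142 134]
```

```bash
cat >> h.py <<'E'
TH=np.radians(9.8)
X=np.array([np.cos(TH),np.sin(TH),0]);Y=np.array([-np.sin(TH),np.cos(TH),0])
def L(a,b,z): return a*X+b*Y+np.array([0,0,z])
RD=Ro.from_euler('xyz',[np.pi,0,np.pi/2+TH])
def rel(p,R=RD):
    s=status.sense();R0=Ro.from_euler('xyz',s['eef_rot'])
    dp=R0.inv().apply(np.array(p)-s['tcp_pos'])/.1
    dr=(R0.inv()*R).as_rotvec()/(np.pi/4)
    print('shift',dp.round(2),'turn',dr.round(3));return dp,dr
def arm():
    s=status.sense();p=s['tcp_pos'];print('t',round(s['time'],2),'A,B,z',(p@X).round(4),(p@Y).round(4),p[2].round(4),'F',s['ft_force'].round(1),'op',round(s['opening'],3))
E
python3 - <<'E'
from h import *
d=np.load('top.npy');P=cloud('top',d)
m=np.zeros((420,560),bool);m[140:285,105:265]=1
m&=(P[...,2]>.1)&(P[...,2]<.15)
Q=P[m];A=Q@X;B=Q@Y
s=A<A.min()+.012;print('bar A',A[s].mean(),'B',B[s].min(),B[s].max(),(B[s].min()+B[s].max())/2,'z',np.percentile(Q[s,2],[50,95]))
s=A>A.min()+.05;print('lid A',A[s].min(),A[s].max(),'B',np.percentile(B[s],[.5,99.5]),'z',np.median(Q[s,2]))
k=np.zeros_like(m);k[190:215,240:262]=1;k&=(P[...,2]>.012)&(P[...,2]<.06)
q=P[k];print('pin A',np.percentile(q@X,[1,50,99]),'B',np.percentile(q@Y,[1,99]))
arm();bc=(B[A<A.min()+.012].min()+B[A<A.min()+.012].max())/2
rel(L(A[A<A.min()+.012].mean(),bc,.2))
E
```

```text
bar A 0.4789280678372003 B -0.012420649207752103 0.09813674814341845 0.04285804946783318 z [0.12052632 0.12440978]
lid A 0.523062730430946 0.7363943889218592 B [-0.07986555  0.1608614 ] z 0.12456720957494327
pin A [0.59975323 0.60852868 0.6188992 ] B [-0.14834252 -0.10259457]
t 0.4 A,B,z 0.2939 0.4648 0.2387 F [ 0.8  0.7 -1. ] op 0.999
shift [-3.82 -2.58  0.39] turn [-0.     0.     1.282]
```

Call:
{"op": "move_arm", "data": {
  "increments": [
    {"delta_pos": [-1,-0.68,0],"turn": [0,0,0]},
    {"delta_pos": [-1,-0.68,0],"turn": [0,0,0]},
    {"delta_pos": [-1,-0.68,0],"turn": [0,0,0]}
  ],
  "grip": -0.2
}}

```text
time: 0.65
tcp_pos: [0.2772, 0.4056, 0.2386]
eef_rot: [-3.141, 0.0, 2.75]
ft_force: [1.1, -0.0, -0.1]
opening: 0.798
finger_force: 0.0
```

Call:
{"op": "move_arm", "data": {
  "increments": [
    {"delta_pos": [-1,-0.68,0],"turn": [0,0,0]},
    {"delta_pos": [-1,-0.68,0],"turn": [0,0,0]},
    {"delta_pos": [-1,-0.68,0],"turn": [0,0,0]}
  ]
}}

```text
time: 0.9
tcp_pos: [0.344, 0.304, 0.2389]
eef_rot: [3.141, 0.0, 2.749]
ft_force: [1.5, 1.0, 0.4]
opening: 0.57
finger_force: 0.0
```

Call:
{"op": "move_arm", "data": {
  "increments": [
    {"delta_pos": [-1,-0.68,0],"turn": [0,0,0]},
    {"delta_pos": [-1,-0.68,0],"turn": [0,0,0]},
    {"delta_pos": [-1,-0.68,0],"turn": [0,0,0.2]},
    {"delta_pos": [-1,-0.68,0],"turn": [0,0,0.4]},
    {"delta_pos": [-1,-0.68,0],"turn": [0,0,0.55]}
  ]
}}

```text
time: 1.32
tcp_pos: [0.4107, 0.203, 0.2387]
eef_rot: [-3.142, 0.0, 2.364]
ft_force: [0.3, -0.0, 0.1]
opening: 0.4
finger_force: 0.0
```

Run:
```python
from h import *
arm();rel(L(.479,.0415,.2))
```

```text
t 1.32 A,B,z 0.4393 0.1301 0.2387 F [ 0.3 -0.   0.1] op 0.4
shift [-0.95 -0.19  0.39] turn [-0.     0.     0.792]
```

Call:
{"op": "move_arm", "data": {
  "increments": [
    {"delta_pos": [-0.3,-0.06,0.1],"turn": [0,0,0.15]},
    {"delta_pos": [-0.6,-0.12,0.2],"turn": [0,0,0.31]},
    {"delta_pos": [-0.95,-0.19,0.39],"turn": [0,0,0.47]},
    {"delta_pos": [-0.95,-0.19,0.39],"turn": [0,0,0.63]},
    {"delta_pos": [-0.95,-0.19,0.39],"turn": [0,0,0.79]}
  ]
}}

```text
time: 1.73
tcp_pos: [0.4652, 0.1236, 0.1987]
eef_rot: [-3.139, -0.0, 1.747]
ft_force: [-1.1, -0.8, 0.5]
opening: 0.402
finger_force: 0.0
```

Call:
{"op": "move_arm", "data": {
  "increments": [
    {"delta_pos": [0,0,0],"turn": [0,0,0]}
  ]
}}

```text
time: 1.82
tcp_pos: [0.465, 0.1246, 0.1995]
eef_rot: [-3.141, -0.0, 1.75]
ft_force: [0.3, -0.4, -0.5]
opening: 0.397
finger_force: 0.0
```

Run:
```python
from h import *
arm();rel(L(.479,.0415,.098))
s=status.sense();im,d=vision.read_camera('wrist')
cv2.imwrite('pics/w1.png',im)
c=vision.get_calibration('wrist');K=np.array(c['mtx']);T=np.array(c['tool_from_camera']);R0=Ro.from_euler('xyz',s['eef_rot'])
v,u=np.mgrid[:420,:560]
P=np.stack([(u-K[0,2])/K[0,0]*d,(v-K[1,2])/K[1,1]*d,d,np.ones_like(d)],-1)@T.T
W=R0.apply(P[...,:3].reshape(-1,3))+s['tcp_pos'];W=W[d.ravel()>0]
a,b,z=W@X,W@Y,W[:,2]
m=(abs(a-.479)<.02)&(abs(b-.0415)<.03)&(z>.09)&(z<.135)
print(m.sum(),np.percentile(a[m],[2,50,98]),np.percentile(z[m],[50,98]))
for r in recognise('wrist','lid_handle')[:2]:
    print(r);u0,v0=r['centre']
m=(abs(a-.479)<.012)&(abs(b-.0415)<.08)&(z>.09)&(z<.135);print(b[m].min(),b[m].max())
```

```text
t 1.82 A,B,z 0.4794 0.0437 0.1995 F [ 0.3 -0.4 -0.5] op 0.397
shift [-0.02 -0.    1.01] turn [-0.001 -0.     0.011]
1404 [0.47361649 0.47915319 0.48486694] [0.12291853 0.12472724]
{'centre': [450.0, 171.6], 'p': 0.72}
-0.012959105313893722 0.09765537263874534
```

View pics/w1.png

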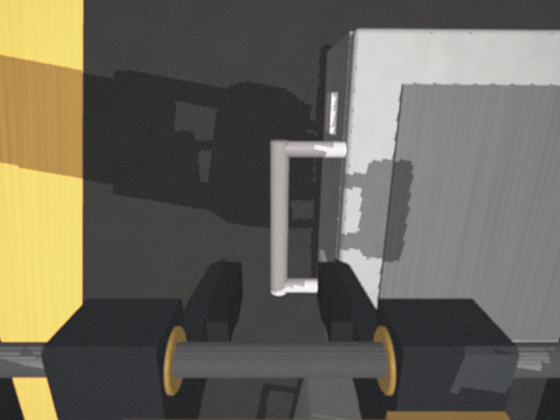

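The wrist view shows the bar upright at column 280, rows 145–290, centred between the fingers. I'll descend and grip.

Call:
{"op": "move_arm", "data": {
  "increments": [
    {"delta_pos": [0,0,0.35],"turn": [0,0,0]},
    {"delta_pos": [0,0,0.65],"turn": [0,0,0]},
    {"delta_pos": [0,0,0.9],"turn": [0,0,0]},
    {"delta_pos": [0,0,1],"turn": [0,0,0]},
    {"delta_pos": [0,0,1],"turn": [0,0,0]}
  ]
}}

```text
time: 2.33
tcp_pos: [0.4635, 0.1254, 0.0979]
eef_rot: [-3.138, -0.001, 1.76]
ft_force: [0.7, -0.2, 0.5]
opening: 0.4
finger_force: 0.0
```

Call:
{"op": "move_arm", "data": {
  "increments": [
    {"delta_pos": [0,0,0],"turn": [0,0,0]},
    {"delta_pos": [0,0,0],"turn": [0,0,0]},
    {"delta_pos": [0,0,0],"turn": [0,0,0]},
    {"delta_pos": [0,0,0],"turn": [0,0,0]},
    {"delta_pos": [0,0,0],"turn": [0,0,0]}
  ],
  "grip": -1
}}

```text
time: 2.75
tcp_pos: [0.4644, 0.1251, 0.1006]
eef_rot: [3.141, 0.0, 1.757]
ft_force: [-3.2, -0.9, 7.0]
opening: 0.122
finger_force: 30.1
```

Run:
```python
from h import *
arm();print(status.sense()['finger_force'])
# arc waypoints relative to shut, in tool y (=+A?) and z
print(Ro.from_euler('xyz',status.sense()['eef_rot']).as_matrix().round(3))
f=lambda t:np.array([-252*np.cos(t)+7*np.sin(t),252*np.sin(t)+7*np.cos(t)])
p=f(0)
for k in range(0,27): t=k*.0425;q=f(t)-p;print(k,round(t,3),(q/100).round(3),end=' | ')
```

```text
t 2.75 A,B,z 0.479 0.0443 0.1006 F [-3.2 -0.9  7. ] op 0.122
30.063710510730743
[[-0.185  0.983  0.   ]
 [ 0.983  0.185 -0.   ]
 [-0.     0.    -1.   ]]
0 0.0 [0. 0.] | 1 0.043 [0.005 0.107] | 2 0.085 [0.015 0.214] | 3 0.128 [0.029 0.32 ] | 4 0.17 [0.048 0.425] | 5 0.213 [0.071 0.53 ] | 6 0.255 [0.099 0.633] | 7 0.298 [0.131 0.736] | 8 0.34 [0.168 0.836] | 9 0.383 [0.208 0.936] | 10 0.425 [0.253 1.033] | 11 0.468 [0.302 1.128] | 12 0.51 [0.355 1.221] | 13 0.552 [0.412 1.312] | 14 0.595 [0.472 1.4  ] | 15 0.638 [0.537 1.486] | 16 0.68 [0.605 1.569] | 17 0.723 [0.676 1.649] | 18 0.765 [0.751 1.726] | 19 0.808 [0.828 1.799] | 20 0.85 [0.909 1.869] | 21 0.893 [0.993 1.936] | 22 0.935 [1.08  1.999] | 23 0.978 [1.169 2.058] | 24 1.02 [1.261 2.114] | 25 1.062 [1.355 2.165] | 26 1.105 [1.451 2.213] |
```

Call:
{"op": "move_arm", "data": {
  "increments": [
    {"delta_pos": [0,0.005,-0.11],"turn": [0,0,0]},
    {"delta_pos": [0,0.015,-0.21],"turn": [0,0,0]},
    {"delta_pos": [0,0.03,-0.32],"turn": [0,0,0]},
    {"delta_pos": [0,0.05,-0.425],"turn": [0,0,0]},
    {"delta_pos": [0,0.07,-0.53],"turn": [0,0,0]}
  ]
}}

```text
time: 3.17
tcp_pos: [0.471, 0.1263, 0.153]
eef_rot: [-3.14, 0.0, 1.756]
ft_force: [1.4, -1.2, -4.4]
opening: 0.121
finger_force: 30.0
```

Call:
{"op": "move_arm", "data": {
  "increments": [
    {"delta_pos": [0,0.03,-0.1],"turn": [0,0,0]},
    {"delta_pos": [0,0.06,-0.205],"turn": [0,0,0]},
    {"delta_pos": [0,0.095,-0.305],"turn": [0,0,0]},
    {"delta_pos": [0,0.135,-0.405],"turn": [0,0,0]},
    {"delta_pos": [0,0.18,-0.505],"turn": [0,0,0]}
  ]
}}

```text
time: 3.58
tcp_pos: [0.488, 0.1293, 0.2034]
eef_rot: [-3.138, 0.001, 1.756]
ft_force: [-2.9, -3.5, -2.4]
opening: 0.127
finger_force: 30.0
```

```bash
cat >> h.py <<'E'
def lid():
    p=status.sense()['tcp_pos'];a=.731-p@X;z=p[2]+.019-.110;print('lid est',np.arctan2(z,a)-np.arctan2(7,252),'r',np.hypot(a,z))
E
python3 - <<'E'
from h import *
arm();lid();print(status.sense()['eef_rot'],status.sense()['joint_positions'].round(2))
E
```

```text
t 3.58 A,B,z 0.5029 0.0443 0.2034 F [-2.9 -3.5 -2.4] op 0.127
lid est 0.4301922390557981 r 0.25427667710180396
[-3.13781217e+00  6.94837003e-04  1.75625644e+00] [ 0.02  0.33  1.48 -0.    1.33 -0.16]
```

Call:
{"op": "move_arm", "data": {
  "increments": [
    {"delta_pos": [0,0.05,-0.095],"turn": [0,0,0]},
    {"delta_pos": [0,0.1,-0.19],"turn": [0,0,0]},
    {"delta_pos": [0,0.16,-0.28],"turn": [0,0,0]},
    {"delta_pos": [0,0.22,-0.365],"turn": [0,0,0]},
    {"delta_pos": [0,0.285,-0.455],"turn": [0,0,0]}
  ]
}}

```text
time: 4.0
tcp_pos: [0.5149, 0.134, 0.2494]
eef_rot: [-3.135, 0.002, 1.756]
ft_force: [-11.5, -8.4, 5.4]
opening: 0.124
finger_force: 30.0
```

Call:
{"op": "move_arm", "data": {
  "increments": [
    {"delta_pos": [0,0.07,-0.08],"turn": [0,0,0]},
    {"delta_pos": [0,0.14,-0.16],"turn": [0,0,0]},
    {"delta_pos": [0,0.215,-0.24],"turn": [0,0,0]},
    {"delta_pos": [0,0.29,-0.31],"turn": [0,0,0]},
    {"delta_pos": [0,0.37,-0.38],"turn": [0,0,0]}
  ]
}}

```text
time: 4.42
tcp_pos: [0.5513, 0.1403, 0.2896]
eef_rot: [-3.137, 0.003, 1.755]
ft_force: [-18.4, -10.0, 17.2]
opening: 0.126
finger_force: 30.0
```

Call:
{"op": "move_arm", "data": {
  "increments": [
    {"delta_pos": [0,0.085,-0.065],"turn": [0,0,0]},
    {"delta_pos": [0,0.17,-0.13],"turn": [0,0,0]},
    {"delta_pos": [0,0.26,-0.19],"turn": [0,0,0]},
    {"delta_pos": [0,0.35,-0.245],"turn": [0,0,0]}
  ]
}}

```text
time: 4.75
tcp_pos: [0.5872, 0.1467, 0.3147]
eef_rot: [3.141, 0.004, 1.754]
ft_force: [-8.6, -9.8, 12.5]
opening: 0.121
finger_force: 30.0
```

Run:
```python
from h import *
arm();lid();print(status.sense()['eef_rot'])
for cam in('scene','top'):
    im,d=vision.read_camera(cam);cv2.imwrite(f'pics/{cam}1.png',im)
    for r in recognise(cam,'knee_pin')[:3]:
        w=world(cam,d,*r['centre']);print(cam,r,'ABz',w@X,w@Y,w[2])
```

```text
t 4.75 A,B,z 0.6036 0.0446 0.3147 F [-8.6 -9.8 12.5] op 0.121
lid est 1.0253377812241553 r 0.25741953391696665
[3.14093724 0.00363724 1.7544991 ]
top {'centre': [237.8, 189.7], 'p': 0.63} ABz 0.6218978422220794 -0.10845482311137726 0.14753600010762868
```

View pics/scene1.png

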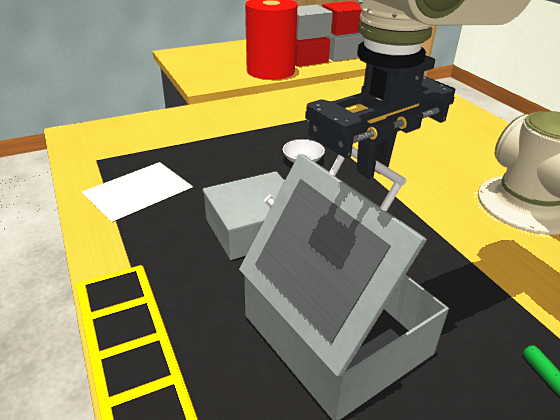

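The scene view shows the lid steeply raised and gripped at its bar (around (370,180)), with the knee pin at about (268,201). I'll go a bit further to snap the stay.

Call:
{"op": "move_arm", "data": {
  "increments": [
    {"delta_pos": [0,0.06,-0.02],"turn": [0,0,0]},
    {"delta_pos": [0,0.1,-0.03],"turn": [0,0,0]},
    {"delta_pos": [0,0.1,-0.03],"turn": [0,0,0]},
    {"delta_pos": [0,0.1,-0.03],"turn": [0,0,0]}
  ]
}}

```text
time: 5.28
tcp_pos: [0.5949, 0.148, 0.3186]
eef_rot: [-3.139, 0.004, 1.754]
ft_force: [-23.5, -12.3, 23.0]
opening: 0.123
finger_force: 30.0
```

```bash
cat >> h.py <<'E'
def pin(cam='top',name=None):
    im,d=vision.read_camera(cam)
    if name: cv2.imwrite(f'pics/{name}.png',im)
    P=cloud(cam,d)
    for r in recognise(cam,'knee_pin')[:2]:
        w=world(cam,d,*r['centre']);print(cam,r,'ABz',(w@X).round(4),(w@Y).round(4),w[2].round(4))
    a,b,z=P@X,P@Y,P[...,2]
    m=(d>0)&(b<-.095)&(b>-.17)&(a>.5)&(a<.75)&(z>.02)&(z<.2)
    if cam=='top':
        m2=(d>0)&(b<-.105)&(b>-.15)&(a>.5)&(a<.75)&(z>.015)&(z<.2)
        print('pin cloud',m2.sum(),np.percentile(a[m2],[2,50,98]).round(4),np.percentile(b[m],[0,100]).round(4),np.percentile(z[m2],[50,95]).round(4))
    return im,d,P
E
python3 - <<'E'
from h import *
arm();lid();im,d,P=pin('top','top2')
cv2.imwrite('pics/c2.png',cv2.resize(im[130:290,110:330],None,fx=3,fy=3))
E
```

```text
t 5.28 A,B,z 0.6114 0.0446 0.3186 F [-23.5 -12.3  23. ] op 0.123
lid est 1.059319130189596 r 0.25714704350853046
top {'centre': [241.0, 190.7], 'p': 0.59} ABz 0.6152 -0.1157 0.1639
pin cloud 169 [0.5994 0.6073 0.6176] [-0.149 -0.095] [0.1629 0.1665]
```

View pics/c2.png

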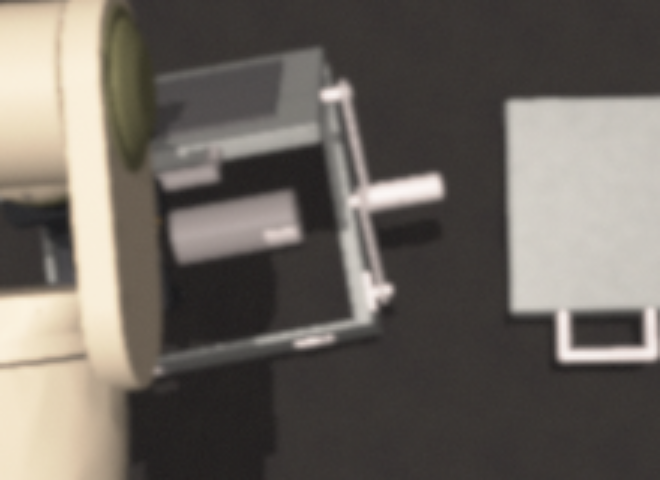

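The crop shows the stay's two links in line from (335,90) to (380,295), with the pin at (400,190). I'll relax slightly before opening.

Call:
{"op": "move_arm", "data": {
  "increments": [
    {"delta_pos": [0,-0.03,0.02],"turn": [0,0,0]},
    {"delta_pos": [0,-0.06,0.04],"turn": [0,0,0]},
    {"delta_pos": [0,-0.06,0.04],"turn": [0,0,0]},
    {"delta_pos": [0,-0.06,0.04],"turn": [0,0,0]}
  ]
}}

```text
time: 5.72
tcp_pos: [0.5925, 0.1475, 0.3171]
eef_rot: [3.13, 0.004, 1.755]
ft_force: [-5.5, -7.4, 30.0]
opening: 0.121
finger_force: 30.0
```

Run:
```python
from h import *
arm();lid();pin('top')
```

```text
t 5.72 A,B,z 0.609 0.0445 0.3171 F [-5.5 -7.4 30. ] op 0.121
lid est 1.0481502379508574 r 0.2569461362435195
top {'centre': [241.0, 196.4], 'p': 0.86} ABz 0.6014 -0.1136 0.1699
pin cloud 173 [0.5945 0.603  0.6135] [-0.149 -0.095] [0.1664 0.1706]
```

The pin has now gone over to its locked height, about 160 mm. I'll unload and release.

Call:
{"op": "move_arm", "data": {
  "increments": [
    {"delta_pos": [0,0,-0.03],"turn": [0,0,0]},
    {"delta_pos": [0,0,-0.03],"turn": [0,0,0]}
  ]
}}

```text
time: 5.98
tcp_pos: [0.5925, 0.1476, 0.3173]
eef_rot: [3.135, 0.004, 1.755]
ft_force: [-2.2, -6.5, 16.6]
opening: 0.122
finger_force: 30.0
```

Call:
{"op": "move_arm", "data": {
  "increments": [
    {"delta_pos": [0,0,0],"turn": [0,0,0]},
    {"delta_pos": [0,0,0],"turn": [0,0,0]},
    {"delta_pos": [0,0,0],"turn": [0,0,0]},
    {"delta_pos": [0,0,0],"turn": [0,0,0]},
    {"delta_pos": [0,0,0],"turn": [0,0,0]}
  ],
  "grip": -0.2
}}

```text
time: 6.4
tcp_pos: [0.592, 0.1491, 0.3129]
eef_rot: [-3.141, -0.0, 1.756]
ft_force: [0.3, 1.1, 0.2]
opening: 0.398
finger_force: 0.0
```

Run:
```python
from h import *
arm();lid();pin('top')
```

```text
t 6.4 A,B,z 0.6087 0.0462 0.3129 F [0.3 1.1 0.2] op 0.398
lid est 1.0393314366033788 r 0.2533951934248799
top {'centre': [238.3, 193.4], 'p': 0.74} ABz 0.6099 -0.1088 0.1656
pin cloud 172 [0.5952 0.6029 0.6137] [-0.149 -0.095] [0.1665 0.1704]
```

Call:
{"op": "move_arm", "data": {
  "increments": [
    {"delta_pos": [0,0,-0.2],"turn": [0,0,0]},
    {"delta_pos": [0,0,-0.45],"turn": [0,0,0]},
    {"delta_pos": [0,0,-0.7],"turn": [0,0,0]},
    {"delta_pos": [0,0,-0.7],"turn": [0,0,0]}
  ]
}}

```text
time: 6.83
tcp_pos: [0.5925, 0.1491, 0.3881]
eef_rot: [3.134, 0.001, 1.756]
ft_force: [0.4, 0.8, 1.0]
opening: 0.397
finger_force: 0.0
```

```bash
cat >> h.py <<'E'
RT=RD*Ro.from_rotvec([0,np.radians(15),0])
E
python3 - <<'E'
from h import *
arm();print(RT.as_matrix().round(2));pin('top');rel(L(.603,-.132,.36),RT);print(status.sense()['joint_positions'].round(2))
E
```

```text
t 6.83 A,B,z 0.6092 0.0461 0.3881 F [0.4 0.8 1. ] op 0.397
[[-0.16  0.99 -0.04]
 [ 0.95  0.17  0.26]
 [ 0.26  0.   -0.97]]
top {'centre': [238.9, 193.7], 'p': 0.75} ABz 0.6088 -0.11 0.1669
pin cloud 173 [0.5949 0.6031 0.6136] [-0.149 -0.095] [0.1665 0.1705]
shift [-1.78 -0.08  0.23] turn [-0.001  0.333  0.018]
[ 0.05  0.45  0.78  0.    1.91 -0.13]
```

Call:
{"op": "move_arm", "data": {
  "increments": [
    {"delta_pos": [-0.35,0,0],"turn": [0,0,0]},
    {"delta_pos": [-0.7,0,0],"turn": [0,0,0]},
    {"delta_pos": [-1,-0.03,0],"turn": [0,0,0]}
  ],
  "grip": -1
}}

```text
time: 7.18
tcp_pos: [0.6076, 0.0488, 0.3812]
eef_rot: [-3.138, -0.001, 1.757]
ft_force: [-0.5, -0.2, -0.1]
opening: 0.198
finger_force: 0.0
```

Call:
{"op": "move_arm", "data": {
  "increments": [
    {"delta_pos": [-0.3,0,0],"turn": [0,0.1,0]},
    {"delta_pos": [-0.6,0,0],"turn": [0,0.2,0]},
    {"delta_pos": [-0.78,-0.05,0.1],"turn": [0,0.333,0.02]},
    {"delta_pos": [-0.78,-0.05,0.2],"turn": [0,0.333,0.02]},
    {"delta_pos": [-0.78,-0.05,0.2],"turn": [0,0.333,0.02]}
  ]
}}

```text
time: 7.6
tcp_pos: [0.6167, -0.0296, 0.359]
eef_rot: [-3.132, -0.265, 1.734]
ft_force: [-0.9, 0.5, -0.5]
opening: 0.007
finger_force: 0.0
```

Run:
```python
from h import *
arm();print(status.sense()['eef_rot'].round(3))
rel(L(.603,-.132,.27),RT);rel(L(.603,-.132,.185),RT);pin('scene','scene3')
```

```text
t 7.6 A,B,z 0.6026 -0.1342 0.359 F [-0.9  0.5 -0.5] op 0.007
[-3.132 -0.265  1.734]
shift [-0.21  0.01  0.86] turn [-0.009 -0.004 -0.009]
shift [-0.44  0.02  1.68] turn [-0.009 -0.004 -0.009]
```

View pics/scene3.png

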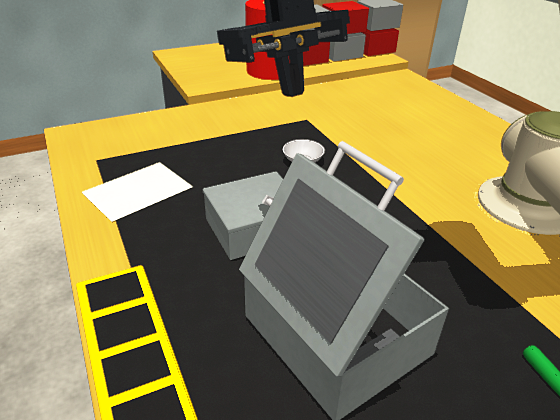

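The lid stands open alone with the gripper clear of it; the pin shows at (267,201). I'll descend above the pin.

Call:
{"op": "move_arm", "data": {
  "increments": [
    {"delta_pos": [-0.08,0,0.3],"turn": [0,0,0]},
    {"delta_pos": [-0.16,0,0.6],"turn": [0,0,0]},
    {"delta_pos": [-0.21,0.01,0.86],"turn": [0,0,0]}
  ]
}}

```text
time: 7.95
tcp_pos: [0.6171, -0.0239, 0.274]
eef_rot: [-3.14, -0.26, 1.742]
ft_force: [0.6, 0.2, 0.0]
opening: 0.004
finger_force: 0.0
```

Call:
{"op": "move_arm", "data": {
  "increments": [
    {"delta_pos": [-0.08,0,0.3],"turn": [0,0,0]},
    {"delta_pos": [-0.16,0,0.55],"turn": [0,0,0]},
    {"delta_pos": [-0.22,0.01,0.8],"turn": [0,0,0]},
    {"delta_pos": [-0.22,0.01,0.8],"turn": [0,0,0]},
    {"delta_pos": [-0.22,0.01,0.8],"turn": [0,0,0]}
  ]
}}

```text
time: 8.37
tcp_pos: [0.6183, -0.0245, 0.1922]
eef_rot: [-3.139, -0.262, 1.742]
ft_force: [-0.3, -0.2, 0.5]
opening: 0.008
finger_force: 0.0
```

Run:
```python
from h import *
arm()
h0=.163-.09;a0=.603
for dz in (-.012,0,.01,.02,.03,.04,.05,.055,.058):
    h=.07-max(dz,0);a=.603+np.sqrt(.091**2-h*h)-np.sqrt(.091**2-.07**2)
    print(dz,end=' ');rel(L(a,-.132,.172-dz),RT)
```

```text
t 8.37 A,B,z 0.6051 -0.1294 0.1922 F [-0.3 -0.2  0.5] op 0.008
-0.012 shift [-0.05 -0.02  0.07] turn [-0.003  0.    -0.   ]
0 shift [-0.08 -0.02  0.19] turn [-0.003  0.    -0.   ]
0.01 shift [-0.1   0.08  0.29] turn [-0.003  0.    -0.   ]
0.02 shift [-0.13  0.16  0.38] turn [-0.003  0.    -0.   ]
0.03 shift [-0.16  0.22  0.48] turn [-0.003  0.    -0.   ]
0.04 shift [-0.18  0.26  0.57] turn [-0.003  0.    -0.   ]
0.05 shift [-0.21  0.29  0.67] turn [-0.003  0.    -0.   ]
0.055 shift [-0.22  0.3   0.72] turn [-0.003  0.    -0.   ]
0.058 shift [-0.23  0.3   0.75] turn [-0.003  0.    -0.   ]
```

Call:
{"op": "move_arm", "data": {
  "increments": [
    {"delta_pos": [-0.08,-0.02,0.19],"turn": [0,0,0]},
    {"delta_pos": [-0.09,0.03,0.24],"turn": [0,0,0]},
    {"delta_pos": [-0.1,0.08,0.29],"turn": [0,0,0]},
    {"delta_pos": [-0.12,0.12,0.34],"turn": [0,0,0]},
    {"delta_pos": [-0.13,0.16,0.38],"turn": [0,0,0]}
  ]
}}

```text
time: 8.78
tcp_pos: [0.6367, -0.0255, 0.1542]
eef_rot: [3.137, -0.26, 1.742]
ft_force: [3.6, -0.4, 5.9]
opening: 0.003
finger_force: 2.7
```

Run:
```python
from h import *
arm();pin('scene')
for dz in (.03,.04,.05,.055,.06):
    h=.07-max(dz,0);a=.603+np.sqrt(.091**2-h*h)-np.sqrt(.091**2-.07**2)
    print(dz,end=' ');rel(L(a,-.132,.172-dz),RT)
```

```text
t 8.78 A,B,z 0.6231 -0.1335 0.1542 F [ 3.6 -0.4  5.9] op 0.003
0.03 shift [-0.02  0.04  0.11] turn [ 0.003  0.002 -0.   ]
0.04 shift [-0.04  0.08  0.21] turn [ 0.003  0.002 -0.   ]
0.05 shift [-0.07  0.11  0.31] turn [ 0.003  0.002 -0.   ]
0.055 shift [-0.08  0.12  0.35] turn [ 0.003  0.002 -0.   ]
0.06 shift [-0.09  0.13  0.4 ] turn [ 0.003  0.002 -0.   ]
```

Contact with about 6 N. I'll continue.

Call:
{"op": "move_arm", "data": {
  "increments": [
    {"delta_pos": [-0.01,0.02,0.06],"turn": [0,0,0]},
    {"delta_pos": [-0.02,0.04,0.11],"turn": [0,0,0]},
    {"delta_pos": [-0.03,0.06,0.16],"turn": [0,0,0]},
    {"delta_pos": [-0.04,0.08,0.21],"turn": [0,0,0]},
    {"delta_pos": [-0.05,0.1,0.26],"turn": [0,0,0]}
  ]
}}

```text
time: 9.3
tcp_pos: [0.6455, -0.0224, 0.1271]
eef_rot: [3.139, -0.259, 1.741]
ft_force: [4.3, -1.3, 5.0]
opening: 0.001
finger_force: 2.6
```

Call:
{"op": "move_arm", "data": {
  "increments": [
    {"delta_pos": [-0.01,0.01,0.05],"turn": [0,0,0]},
    {"delta_pos": [-0.02,0.02,0.1],"turn": [0,0,0]},
    {"delta_pos": [-0.03,0.03,0.14],"turn": [0,0,0]},
    {"delta_pos": [-0.03,0.03,0.14],"turn": [0,0,0]}
  ]
}}

```text
time: 9.63
tcp_pos: [0.6466, -0.0208, 0.1108]
eef_rot: [-3.138, -0.262, 1.74]
ft_force: [0.8, -0.3, -0.4]
opening: 0.005
finger_force: 0.0
```

```bash
cat >> h.py <<'E'
def lidang(name=None):
    im,d=vision.read_camera('scene')
    if name: cv2.imwrite(f'pics/{name}.png',im)
    P=cloud('scene',d);a,b,z=P@X,P@Y,P[...,2]
    m=(d>0)&(b>-.06)&(b<.14)&(a>.56)&(a<.72)&(z>.11)&(z<.4)
    ang=np.arctan2(z[m]-.110,.731-a[m]);print('t',round(status.sense()['time'],2),'lid ang',np.percentile(ang,[50,90]).round(3),'zmax',z[m].max().round(3))
E
python3 - <<'E'
from h import *
arm();lidang('s4')
E
```

```text
t 9.63 A,B,z 0.6336 -0.1305 0.1108 F [ 0.8 -0.3 -0.4] op 0.005
t 9.68 lid ang [0.808 1.04 ] zmax 0.26
```

View pics/s4.png

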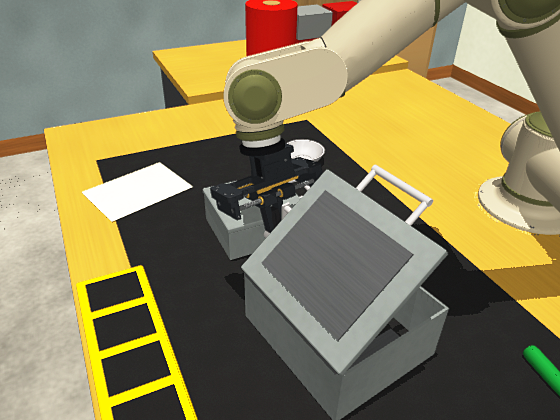

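The lid is already lower (bar at (400,190)), the knee is broken and the contact force is zero. I'll back away while it sinks.

Call:
{"op": "move_arm", "data": {
  "increments": [
    {"delta_pos": [-0.05,0,-0.25],"turn": [0,0,0]},
    {"delta_pos": [-0.1,0,-0.6],"turn": [0,0,0]},
    {"delta_pos": [-0.1,0,-1],"turn": [0,0,0]},
    {"delta_pos": [-0.1,0,-1],"turn": [0,0,0]}
  ]
}}

```text
time: 10.02
tcp_pos: [0.6546, -0.0581, 0.2123]
eef_rot: [3.134, -0.256, 1.741]
ft_force: [0.9, 0.2, 0.7]
opening: 0.006
finger_force: 0.0
```

Call:
{"op": "move_arm", "data": {
  "increments": [
    {"delta_pos": [0,0,-0.4],"turn": [0,0,0]},
    {"delta_pos": [0,0,-0.8],"turn": [0,0,0]},
    {"delta_pos": [0,0,-1],"turn": [0,0,0]},
    {"delta_pos": [0,0,-1],"turn": [0,0,0]}
  ]
}}

```text
time: 10.35
tcp_pos: [0.6579, -0.0825, 0.3064]
eef_rot: [3.137, -0.257, 1.741]
ft_force: [0.3, 0.1, -0.2]
opening: -0.0
finger_force: 0.0
```

Run:
```python
from h import *
arm();lidang()
for k in range(3):
    for _ in range(12): vision.read_camera('scene')
    lidang()
```

```text
t 10.35 A,B,z 0.6343 -0.1933 0.3064 F [ 0.3  0.1 -0.2] op -0.0
t 10.4 lid ang [0.586 0.88 ] zmax 0.204
t 11.05 lid ang [0.271 0.608] zmax 0.143
t 11.7 lid ang [0.204 0.547] zmax 0.131
t 12.35 lid ang [0.203 0.542] zmax 0.131
```

Run:
```python
from h import *
for cam in('scene','top'):
    d0=np.load(cam+'.npy')
    for _ in range(12 if cam=='top' else 1): im,d=vision.read_camera(cam)
    P0,P=cloud(cam,d0),cloud(cam,d)
    a,b=P0@X,P0@Y
    for n,m in (('front',(abs(a-.54)<.012)&(abs(b-.04)<.09)&(P0[...,2]>.11)&(d>0)),('bar',(abs(a-.479)<.008)&(abs(b-.042)<.04)&(P0[...,2]>.11)&(d>0))):
        dz=(P-P0)[...,2][m];print(cam,n,m.sum(),np.median(dz).round(4),np.percentile(dz,[5,95]).round(4))
arm();cv2.imwrite('pics/end.png',im)
for r in recognise('top','knee_pin')[:1]:print(r,world('top',d,*r['centre']))
```

```text
scene front 990 0.0 [-0.0021  0.0022]
scene bar 299 -0.0 [-0.0019  0.002 ]
top front 830 0.0001 [-0.0048  0.0047]
top bar 183 -0.0005 [-0.0048  0.005 ]
t 13.0 A,B,z 0.6341 -0.1922 0.3016 F [-0.1  0.   0.6] op 0.003
```

View pics/end.png

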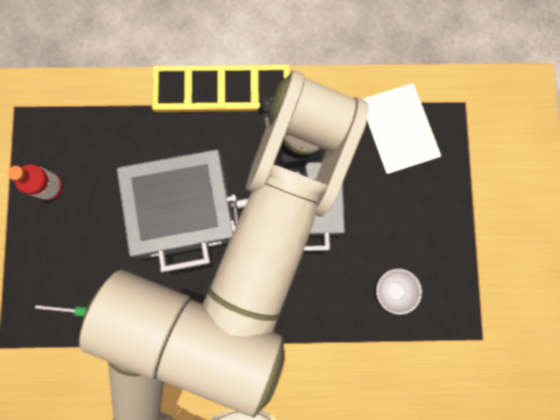

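The lid matches its initial shut height (0 mm median change). The case at (176,203) hasn't moved, and the arm hangs clear at z = 0.30.

```bash
python3 -c "
from h import *
print(ctrl.finish_job())"
```

```text
the job is handed in; nothing more can be done
None
```

I raised the lid until the stay locked, let it stand alone about 2 s, then pressed the knee to break it; the lid sank fully shut, and I handed the job in at about 13 s with the arm clear.

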